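# Put the bench tools back on their outlines

## Task

Tidy the nest-box maker's bench: put each of the four tools - the block plane, the sanding block, the try square and the glue bottle - flat or upright on the white tile that bears its own black outline, so that it covers the outline and points along it (the square's blade on the blade's outline). Let go of everything, and do not knock or shift the freshly varnished wooden candlestick.

Things in the scene. Friction and masses are not known exactly. Their poses are not given: they have to be found in the camera images.
- plane: loose small block plane with a blue body, 130 mm long (its x) by 44 mm wide (its y); straight parallel sides 32 mm high along the middle 86 mm, rounded ends 24 mm high; a sloping steel blade on top (up to 56 mm high) and two brass knobs over the ends (up to 38 mm high). Origin: centre of its underside; z up. About 0.45 kg. Stands on its sole; grip it across the 44 mm at its middle.
- sander: loose sanding block, red with a cork sole, 95 mm long (its x), 52 mm wide (its y), 38 mm high. Origin: centre of its underside; z up. About 0.16 kg. Grip it across the 52 mm.
- square: loose try square lying flat, an L: a dark wooden stock with brass bands, 100 mm long (its y), 20 mm wide (its x), 24 mm high, and a steel blade 4 mm thick and 32 mm wide lying on the bench level with the stock's underside, which leaves the stock near its +y end (centre line at y = +34 mm) and runs along +x to x = +108 mm. Origin: centre of the STOCK's underside; z up. About 0.16 kg. Grip it across the 20 mm of the stock, at or just on the -y side of the stock's middle.
- glue: loose closed glue bottle standing upright, round: yellow body 54 mm in diameter up to 56 mm high, then a shoulder and a green nozzle cap to 85 mm high. Origin: centre of its underside; z up. About 0.15 kg. Grip the yellow body near 45 mm height.
- plane_tile: a fixed white tile, 150 mm (its x) by 120 mm (its y), 6 mm thick, lying flat on the bench; its origin is the centre of its underside (on the bench top). Black outline: a long oblong with round ends (138 x 52 mm) along its x, centred. The plane belongs here, origin over origin, its x along the tile's x, either way round.
- sander_tile: a fixed white tile, 150 mm (its x) by 120 mm (its y), 6 mm thick, lying flat on the bench; its origin is the centre of its underside (on the bench top). Black outline: a plain rectangle (103 x 60 mm) with the long side along its x, centred. The sanding block belongs here, origin over origin, its x along the tile's x, either way round.
- square_tile: a fixed white tile, 150 mm (its x) by 120 mm (its y), 6 mm thick, lying flat on the bench; its origin is the centre of its underside (on the bench top). Black outline: an L. The try square belongs here with its x along the tile's x (same sense, not reversed) and its origin (middle of the stock) over the point x = -45 mm, y = 0 of the tile.
- glue_tile: a fixed white tile, 150 mm (its x) by 120 mm (its y), 6 mm thick, lying flat on the bench; its origin is the centre of its underside (on the bench top). Black outline: a round disc 62 mm in diameter, centred. The glue bottle belongs here, upright, origin over origin, turned any way.
- candlestick: loose turned wooden candlestick standing behind the tiles, 165 mm high, foot 84 mm in diameter, freshly varnished: leave it alone. Origin: centre of its underside.
Not all that is in view belongs to the job. Leave any purple look-alike of the glue_tile alone.

How it is judged:
By the outcome, as a careful person would: the job done as asked, in the order asked, and still so for the second after the job is handed in, with the robot touching nothing.
It also fails if it takes over 115 s, if anything falls off the work surface, if the arm or the gripper's body presses on something with over 40 N, if the wrist force passes 120 N, or if a joint passes its speed limit or range.

## Robot

A 6-joint arm with a two-finger parallel gripper is mounted at the origin on the work surface. World frame = base frame: x ahead of the robot, y to its left, z up, the work surface at z = 0. Lengths are in mm, angles in rad, forces in N, time in s.
With the tool pointing down it reaches from about 300 to 850 mm from the base axis. Payload 4.2 kg.
Tool frame: the origin (TCP) lies at the very end of the fingers, on their centre line; the grasp point (between the pads) lies 19 mm behind it; z points along the fingers, y is the line along which they close (so a half turn about z gives the same grasp; the last joint's range is limited). The gripper opens to 91 mm and grips with 3 to 60 N. Pads are 32 mm wide; open, the fingers measure 118 mm over their backs; the gripper's body (76 mm by 178 mm) begins 60 mm behind the grasp point.
Start: joints at [1.191, 0.32, 1.565, -0, 1.257, -0.02], TCP at [202.453, 538.197, 213.976] pointing down, gripper open.
Joint ranges: [-3.11, 3.11], [-0.84, 2.01], [0.21, 2.61], [-1.34, 4.49], [0.05, 2.63], [-2.56, 2.56]. Speed limits (rad/s): [2.57, 2.57, 3.14, 3.14, 3.14, 3.14].

## Interface

Orientations are given as a unit quaternion [w, x, y, z].
In Python, from bench import monitor, cams, order gives the robot as it stands.
- The arm moves only by the tool arm_command, never from a script. Its argument "deltas" is a list of rows, each a list of 3 entries, a list of its own where there are three numbers: the shift along the tool's x, y, z each as a share of 100 cm, from -1 to 1, then the turn about the tool's z as a share of 0.1 rad, from -1 to 1, then the opening, from -1 (shut) to 1 (fully open). A call has 1 to 12 rows; each row shifts and turns the commanded pose from where the row before left it, along the tool's axes as they then stand; what a row does not reach is not made up. A row lasts 1/8 s, in which the tool goes at most 62.5 mm and 10.7 degrees, less where a joint would pass 70% of its speed; a pose out of reach is approached as far as the arm can. A call with a number of a shift or a turn outside -1 to 1 is refused whole. A call with a gripper value outside its range is refused whole. The fingers move at their own pace and stop on an object; "squeeze" is the grip in N (left out, the last holds). Time passes only in rows, so rows that do not move let the fingers close. It gives the time, the measured TCP pose, the force, the opening and the grip force at its end, in the units of the state.
- monitor.get_obs(): the state, without advancing time (a new reading comes with each control period).
- cams.grab_frame(name): name is "side" or "top" or "wrist"; returns a dict with "img" (400x640x3 uint8, blue, green, red), "depth" (400x640 float32, mm along the optical axis (not along the pixel's ray), 0 where there is no reading), "K" (3x3 intrinsics, pixels), "camera_from_world" (4x4, takes a point from world to camera coordinates); the wrist camera has in their place "hand_eye" (4x4, takes a point from camera to tool coordinates, whose origin is the TCP and whose axes are the flange's). Camera axes: x right, y down, z forward; pixel columns grow to the right and rows downward; lengths in mm; the calibration is good to about 2 mm. A picture is of the moment at which its call begins: read the wrist's pose just before it.
- order.close_job(): hands the job in; it is judged then, once.
The state is a dict: "clock": time; "qpos": joint angles; "qd": joint speeds; "joint_efforts": joint torques, N m; "eef_pos": TCP position; "ee_rot": TCP orientation; "contact_force": force on the tool from outside, world axes, zero at the start; "moment": the same for the moment, N m; "width": opening from 0.0 (shut) to 1.0 (fully open); "gripper_force": force on a finger pad.
Only numpy, scipy, OpenCV 4.12 (cv2) and the standard library are available. Lean on these libraries where they do the work, as an engineer would, in place of code of your own. Each camera call takes 0.05 s, during which the arm holds its last target. There are 200 camera calls.

## Working session

There is one attempt and no reset: what is moved stays moved. The work goes in short steps, Python scripts to look and compute and a tool call to move; the robot and the scene stay as the last step left them, time stands still between calls to the robot, and variables do not carry over. Pictures are saved under pics/ and viewed, at most 14 in all, crops included, and the job is handed in when it is done.

Besides the shell and the picture viewer there is one more tool, called by a JSON object that holds its "name" and its "arguments". arm_command: Moves the arm, as the interface text tells. Shift numbers are shares of 100 cm and turn numbers shares of 0.1 rad, none past 1 either way. Its arguments: {"type":"object","properties":{"deltas":{"type":"array","items":{"type":"array"}},"squeeze":{"type":"number"}},"required":["deltas"]}

```bash
ls; mkdir -p pics
python3 - <<'E'
from bench import monitor, cams
import cv2, numpy as np
o=monitor.get_obs(); print(o)
for n in ("top","side"):
    f=cams.grab_frame(n); cv2.imwrite(f"pics/{n}0.png",f["img"]); np.savez(f"{n}0.npz",**f); print(n,f["K"],f["camera_from_world"])
E
```

```text
pics
{'clock': 0.0, 'qpos': array([ 1.19096549e+00,  3.20321967e-01,  1.56567913e+00, -1.66790287e-05,
        1.25737436e+00, -2.00233631e-02]), 'qd': array([-0.0001161 , -0.0006619 , -0.00135991,  0.00024422,  0.00117726,
        0.00070686]), 'joint_efforts': array([-2.53461614e-03, -4.12469029e+01, -2.31972152e+01,  7.26974336e-02,
        4.58225061e-02, -1.35529863e-04]), 'eef_pos': array([202.28597234, 537.71005614, 213.10296235]), 'ee_rot': array([-1.69257578e-04,  1.78932258e-01,  9.83860992e-01, -8.75221297e-04]), 'contact_force': array([-0.36125647,  0.55578204, -0.36112746]), 'moment': array([ 0.03861748, -0.00065312, -0.00069891]), 'gripper_force': 0.0, 'width': 1.001107027444204}
top [[370.52778939   0.         316.49503085]
 [  0.         370.52778939 198.56503417]
 [  0.           0.           1.        ]] [[-2.82049787e-02 -9.99581087e-01 -6.49070667e-03  9.28548057e+01]
 [-9.96442400e-01  2.86311109e-02 -7.92641347e-02  4.62358461e+02]
 [ 7.94167660e-02  4.23197210e-03 -9.96832517e-01  1.14450526e+03]
 [ 0.00000000e+00  0.00000000e+00  0.00000000e+00  1.00000000e+00]]
side [[489.78192183   0.         320.12607243]
 [  0.         489.78192183 200.98697535]
 [  0.           0.           1.        ]] [[-9.70324786e-01  2.41115145e-01 -1.82564289e-02  4.67041569e+02]
 [ 1.47214133e-01  5.29164240e-01 -8.35651367e-01 -8.14630006e+01]
 [-1.91827551e-01 -8.13540837e-01 -5.48956735e-01  1.61217599e+03]
 [ 0.00000000e+00  0.00000000e+00  0.00000000e+00  1.00000000e+00]]
```

View pics/top0.png

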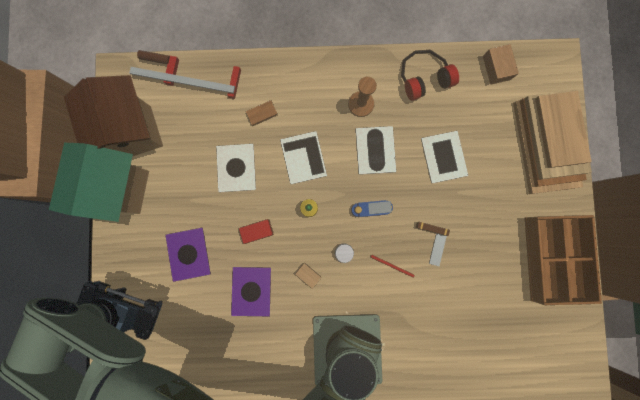

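View pics/side0.png

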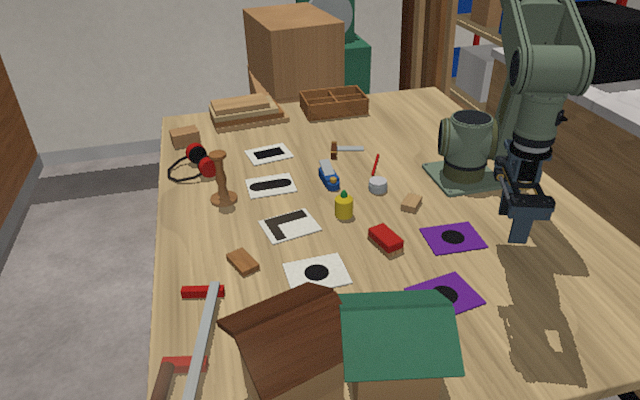

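The top view shows the white tiles: glue disc (236,168), L (303,158), plane oblong (376,150) and sander rectangle (445,157). The two discs at (187,254) and (251,292) are purple look-alikes. The tools are the glue at (309,208), plane (371,209), red sander (256,231), and the square with its stock at (432,229) and blade running down to (436,265). The candlestick stands at (362,100). The white round thing at (344,253) and the headphones don't belong to the job.

```bash
cat > h.py <<'E'
import numpy as np, cv2
def unproj(px,h,f):
    """pixels (N,2) -> world points on the plane z=h"""
    K,T=f["K"],f["camera_from_world"]; R,t=T[:3,:3],T[:3,3]; c=-R.T@t
    d=np.c_[np.asarray(px,float).reshape(-1,2),np.ones(len(np.asarray(px).reshape(-1,2)))]@np.linalg.inv(K).T@R
    return c+d*((h-c[2])/d[:,2])[:,None]
def blobs(mask,f,h,amin=40):
    """components: world min-area rect (centre, size, long-axis angle), pixel centroid, area"""
    n,l,s,c=cv2.connectedComponentsWithStats(mask.astype(np.uint8)); out=[]
    for i in range(1,n):
        if s[i,4]<amin: continue
        cn=max(cv2.findContours((l==i).astype(np.uint8),0,1)[0],key=len)
        w=unproj(cn.reshape(-1,2),h,f)[:,:2].astype(np.float32)
        (c0,(a,b),_),bx=cv2.minAreaRect(w),cv2.boxPoints(cv2.minAreaRect(w))
        e=[bx[1]-bx[0],bx[2]-bx[1]]; L=max(e,key=np.linalg.norm)
        allp=np.argwhere(l==i)[:,::-1]; m=unproj(allp,h,f)[:,:2].mean(0)
        out.append((c[i].round(1),s[i,4],np.round(c0,1),np.round(sorted((a,b)),1),round(float(np.degrees(np.arctan2(L[1],L[0]))%180),1),m.round(1)))
    return out
E
python3 - <<'E'
from h import *
f=dict(np.load("top0.npz")); hsv=cv2.cvtColor(f["img"],cv2.COLOR_BGR2HSV); H,S,V=[hsv[...,i].astype(int) for i in range(3)]
def show(n,m,h):
    print(n,h); 
    for b in blobs(m,f,h): print("  ",*b)
roi=np.zeros(H.shape,bool); roi[80:300,150:480]=1
show("white",(S<45)&(V>150)&roi,6)
show("black",(V<70)&roi&(np.arange(400)[:,None]<200),6)
show("red",((H<8)|(H>172))&(S>150)&(V>80)&roi,38)
show("blue",(H>100)&(H<125)&(S>110)&roi,32)
show("yellow",(H>20)&(H<33)&(S>170)&(V>100)&roi,50)
show("green",(H>40)&(H<85)&(S>80)&roi,85)
K=f["K"];T=f["camera_from_world"]
for n,(u,v) in dict(stock=(432,229),blade=(437,250),candle=(362,105),sander=(256,231),pl=(371,209),tile=(290,165),bench=(400,300)).items():
    z=f["depth"][v,u]; p=np.linalg.inv(T)@np.r_[np.linalg.inv(K)@[u,v,1]*z,1]; print(n,p[:3].round(1))
cv2.imwrite("pics/c1.png",cv2.resize(f["img"][80:280,220:480],None,fx=3,fy=3,interpolation=cv2.INTER_CUBIC))
E
```

```text
white 6
   [207.6  83.7] 210 [852.7 426.9] [ 19.2 170. ] 78.6 [851.6 424. ]
   [375.4 149.9] 1048 [ 617.8 -113.6] [118.3 148.7] 1.7 [ 617.  -113.4]
   [444.2 156.7] 1076 [ 589.3 -332.3] [118.1 148.5] 10.3 [ 588.4 -331.9]
   [299.9 160.7] 1016 [600.2 119. ] [118.6 148.8] 11.6 [588.9 129.5]
   [235.6 167.5] 1408 [573.6 335.9] [118.8 148.7] 2.2 [572.9 335.7]
   [437.7 249.9] 302 [ 294.6 -295.3] [30.8 95.9] 163.6 [ 293.7 -295.2]
   [344.5 253.2] 250 [290.7  -3.2] [52.8 53.2] 133.1 [291.4  -3.2]
black 6
   [422.   86.9] 42 [ 818.3 -272.8] [10.7 50.8] 8.9 [ 819.5 -272.6]
   [444.2  83. ] 77 [ 828.6 -343.3] [23.4 35.7] 88.2 [ 830.  -345.2]
   [231.1 166.1] 51 [578.2 350.3] [23.4 39.2] 145.7 [577.8 350.1]
red 38
   [415.2  86.9] 135 [ 807.1 -242.3] [29.  57.1] 18.6 [ 807.8 -241.8]
   [255.3 231.2] 472 [368.3 270.2] [47.9 92.7] 106.0 [368.3 270.2]
   [392.3 265.8] 79 [ 252.  -144.2] [  5.3 134.5] 63.1 [ 251.7 -144.9]
blue 32
yellow 50
green 85
stock [ 359.6 -275.6   23.5]
blade [ 293.1 -294.8    0.5]
candle [755.9 -72.5  33.6]
sander [368.8 267.9  38.5]
pl [426.4 -87.6  34.9]
tile [575.9 161.4   6.1]
bench [ 141.5 -171.8   -1.2]
```

View pics/c1.png

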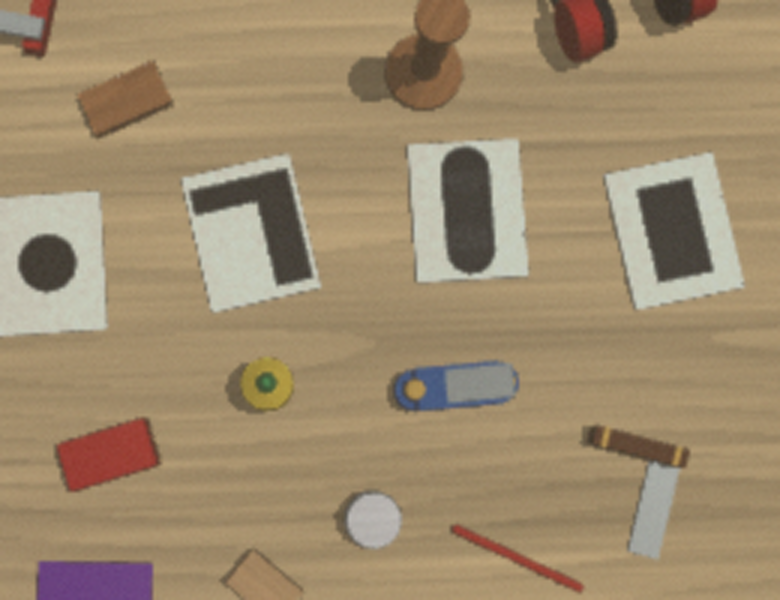

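The enlarged crop confirms it: the white round-disc tile is the glue tile and the purple ones are look-alikes. The L's stock runs across the far side, with the blade towards the robot on the right, the same sense as the square lies now. Next I'll write a planning helper and move over the plane.

```bash
cat > plan.py <<'E'
import numpy as np, sys
from scipy.spatial.transform import Rotation as Rn
from bench import monitor
def pose():
    o=monitor.get_obs(); w=o["ee_rot"]; return np.array(o["eef_pos"]),Rn.from_quat([w[1],w[2],w[3],w[0]]).as_matrix(),o
def plan(x,y,z,yaw=None):
    """total tool-frame shift (share of 1 m) at present yaw, then turn in shares of 0.1 rad; yaw = world angle of tool y"""
    p,R,o=pose(); d=R.T@(np.array([x,y,z])-p); n=int(np.ceil(np.linalg.norm(d)/60))
    cur=np.degrees(np.arctan2(R[1,1],R[0,1])); out=f"t={o['clock']:.2f} p={p.round(1)} yaw={cur:.2f} tilt={np.degrees(np.arccos(-R[2,2])):.2f} d_tool={(d/1000).round(4)} rows>={n}: {(d/1000/max(n,1)).round(4)}"
    if yaw is not None:
        a=(yaw-cur+180)%360-180; out+=f" turn={-np.radians(a)/0.1:.2f}"   # tool z points down
    print(out)
if __name__=="__main__": plan(*map(float,sys.argv[1:]))
E
python3 plan.py 423 -95 260 0; python3 -c "
from bench import cams; f=cams.grab_frame('wrist'); print(f['K'],f['hand_eye'])"
```

```text
t=0.10 p=[202.3 537.8 213.2] yaw=69.38 tilt=0.09 d_tool=[-0.4294 -0.5146 -0.046 ] rows>=12: [-0.0358 -0.0429 -0.0038] turn=12.11
[[320.51031769   0.         313.32984682]
 [  0.         320.51031769 199.56217846]
 [  0.           0.           1.        ]] [[ 6.76635585e-04 -9.63444194e-01 -2.67908243e-01  7.44590254e+01]
 [ 9.99999274e-01  3.84695535e-04  1.14219111e-03 -6.10385896e-01]
 [-9.97374293e-04 -2.67908821e-01  9.63443755e-01 -1.70056046e+02]
 [ 0.00000000e+00  0.00000000e+00  0.00000000e+00  1.00000000e+00]]
```

{"name": "arm_command", "arguments": {"deltas": [[[-0.036,-0.043,-0.004],0,1],[[-0.036,-0.043,-0.004],0,1],[[-0.036,-0.043,-0.004],0,1],[[-0.036,-0.043,-0.004],0,1],[[-0.036,-0.043,-0.004],0,1],[[-0.036,-0.043,-0.004],0,1],[[-0.036,-0.043,-0.004],0,1],[[-0.036,-0.043,-0.004],0,1],[[-0.036,-0.043,-0.004],0,1],[[-0.036,-0.043,-0.004],0,1],[[-0.036,-0.043,-0.004],0,1],[[-0.036,-0.043,-0.004],0,1]]}}

```text
clock: 1.65
eef_pos: [425.3, -98.7, 262.0]
ee_rot: [0.0, 0.179, 0.984, 0.0]
contact_force: [0.1, 0.9, -0.2]
width: 0.999
gripper_force: 0.0
```

{"name": "arm_command", "arguments": {"deltas": [[[0,0,0],1,1],[[0,0,0],1,1],[[0,0,0],1,1],[[0,0,0],1,1],[[0,0,0],1,1],[[0,0,0],1,1],[[0,0,0],1,1],[[0,0,0],1,1],[[0,0,0],1,1],[[0,0,0],1,1],[[0,0,0],1,1],[[0,0,0],1,1]]}}

```text
clock: 3.15
eef_pos: [424.9, -96.8, 261.7]
ee_rot: [-0.0, 0.704, 0.71, -0.0]
contact_force: [0.1, 0.2, 0.5]
width: 0.999
gripper_force: 0.0
```

```bash
cat >> h.py <<'E'
def wrist():
    from plan import pose
    from bench import cams
    p,R,o=pose(); f=cams.grab_frame("wrist"); W=np.eye(4); W[:3,:3]=R; W[:3,3]=p
    f=dict(f); f["camera_from_world"]=np.linalg.inv(W@f["hand_eye"]); return f
def cloud(f):
    """world xyz per pixel"""
    v,u=np.mgrid[:400,:640]; z=f["depth"]; c=np.stack([u,v,np.ones_like(u)],-1)@np.linalg.inv(f["K"]).T*z[...,None]
    T=np.linalg.inv(f["camera_from_world"]); return c@T[:3,:3].T+T[:3,3]
E
python3 - <<'E'
from h import *
f=wrist(); cv2.imwrite("pics/w1.png",f["img"]); np.savez("w1.npz",**f)
P=cloud(f); print(P[200,320],P[100,100],P[300,500])
m=(P[...,2]>15)&(P[...,2]<70)&(f["depth"]>0)
for h in (24,32):
  for b in blobs(m,f,h,200): print(h,*b)
E
```

```text
[ 434.36224526 -128.49851656   49.5446145 ] [149.63615885 -11.02179627  -1.3989822 ] [473.31945634 -68.41153311 359.6714384 ]
24 [137.8   8.4] 657 [224.6  83.7] [25.4 54.1] 0.5 [225.5  88. ]
24 [325.6   9.1] 800 [438.6  87. ] [22.3 51.8] 0.5 [438.2  89. ]
24 [ 9.7 99. ] 1550 [ 59.3 -13.4] [ 29.5 105.1] 75.9 [ 56.2 -11.8]
24 [207.   90.9] 2105 [296.7  -0.8] [57.3 62.8] 0.5 [296.7  -0.3]
24 [317.9 165.5] 3208 [431.8 -92.3] [ 44.8 128.4] 93.4 [431.7 -90.5]
24 [583.7 153.4] 1791 [772.7 -71. ] [62.2 72.4] 179.4 [768.9 -71.6]
24 [623.6 252.3] 215 [ 855.9 -207.5] [13.5 45.5] 0.5 [ 855.9 -207.2]
24 [264.5 311.6] 345 [ 356.2 -304.8] [20.2 44.5] 74.0 [ 356.2 -305.6]
32 [137.8   8.4] 657 [228.6  81.6] [24.9 53. ] 0.5 [229.4  85.8]
32 [325.6   9.1] 800 [438.3  84.9] [21.8 50.8] 0.5 [438.   86.8]
32 [ 9.7 99. ] 1550 [ 66.5 -13.6] [ 28.9 103. ] 75.9 [ 63.4 -12. ]
32 [207.   90.9] 2105 [299.2  -1.2] [56.1 61.5] 0.5 [299.3  -0.7]
32 [317.9 165.5] 3208 [431.7 -90.9] [ 43.9 125.9] 93.4 [431.6 -89.2]
32 [583.7 153.4] 1791 [765.9 -70. ] [60.9 71. ] 179.4 [762.1 -70.6]
32 [623.6 252.3] 215 [ 847.5 -203.8] [13.3 44.6] 0.5 [ 847.5 -203.5]
32 [264.5 311.6] 345 [ 357.5 -299.2] [19.8 43.6] 74.0 [ 357.6 -300.1]
```

View pics/w1.png

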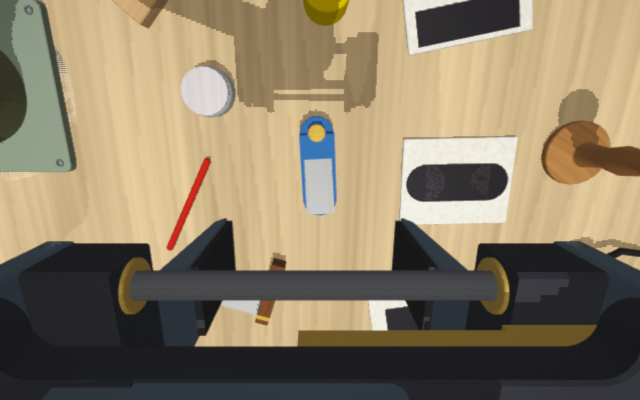

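The wrist view shows the plane at (318,165) between the fingers. Its 44.8 x 128.4 mm matches, and its axis is at about 93.4°. The plane tile is at (459,180).

```bash
python3 - <<'E'
from h import *
f=dict(np.load("w1.npz")); hsv=cv2.cvtColor(f["img"],cv2.COLOR_BGR2HSV); H,S,V=[hsv[...,i].astype(int) for i in range(3)]
for b in blobs((S<45)&(V>170)&(np.arange(400)[:,None]<240),f,6,1000): print("tile wrist",*b)
f=dict(np.load("top0.npz")); P=cloud(f); roi=np.zeros((400,640),bool); roi[190:270,230:460]=1
for h in (20,24,32):
  for b in blobs((P[...,2]>10)&roi,f,h,60): print("top",h,*b)
E
python3 plan.py 431.7 -93 30 3.4
```

```text
tile wrist [456.1  24.1] 1866 [608.2  88.8] [ 60.6 149.7] 11.1 [595.3  79. ]
tile wrist [203.9  90.7] 1823 [287.    0.5] [58.3 58.5] 68.6 [287.1   1. ]
tile wrist [456.4 178.2] 5899 [ 619.4 -113.7] [119.2 149.7] 1.7 [ 619.6 -109.5]
tile wrist [318.9 186.5] 1494 [ 434.4 -122.5] [38.9 77.3] 92.2 [ 433.6 -121.8]
top 20 [308.6 207.4] 253 [437.7 104.8] [53.2 54.7] 25.1 [437.7 105.3]
top 20 [371.7 208.2] 555 [429.7 -91.6] [ 44.7 129.1] 93.3 [429.6 -92.1]
top 20 [255.7 231. ] 543 [368.1 271.8] [54.6 98.8] 105.3 [368.7 272. ]
top 20 [432.9 228.4] 226 [ 363.  -279.6] [ 24.5 102.5] 73.4 [ 361.3 -279.4]
top 20 [343.8 252.7] 298 [294.7  -0.8] [55.8 58.4] 178.2 [ 2.94e+02 -2.00e-01]
top 24 [308.6 207.4] 253 [437.5 104.7] [53.  54.5] 25.1 [437.4 105.2]
top 24 [371.7 208.2] 555 [429.5 -91. ] [ 44.5 128.7] 93.3 [429.4 -91.6]
top 24 [255.7 231. ] 543 [368.1 271.2] [54.4 98.4] 105.3 [368.7 271.3]
top 24 [432.9 228.4] 226 [ 363.1 -278.4] [ 24.4 102.1] 73.4 [ 361.4 -278.2]
top 24 [343.8 252.7] 298 [295.   -0.6] [55.6 58.2] 178.2 [2.943e+02 1.000e-01]
top 32 [308.6 207.4] 253 [437.1 104.5] [52.6 54.1] 25.1 [437.  104.9]
top 32 [371.7 208.2] 555 [429.1 -89.9] [ 44.2 127.8] 93.3 [429.  -90.4]
top 32 [255.7 231. ] 543 [368.1 269.8] [54.  97.7] 105.3 [368.8 270. ]
top 32 [432.9 228.4] 226 [ 363.1 -275.9] [ 24.3 101.4] 73.4 [ 361.4 -275.7]
top 32 [343.8 252.7] 298 [295.5  -0. ] [55.2 57.8] 178.2 [294.9   0.6]
t=3.20 p=[424.9 -96.8 261.7] yaw=0.33 tilt=0.03 d_tool=[0.0037 0.0069 0.2317] rows>=4: [0.0009 0.0017 0.0579] turn=-0.54
```

{"name": "arm_command", "arguments": {"deltas": [[[0.0035,0.0067,0],-0.54,1],[[0,0,0.05],0,1],[[0,0,0.05],0,1],[[0,0,0.05],0,1],[[0,0,0.05],0,1],[[0,0,0.035],0,1],[[0,0,0.019],0,1],[[0,0,0],0,1],[[0,0,0],0,1]]}}

```text
clock: 4.32
eef_pos: [432.4, -93.4, 8.6]
ee_rot: [0.001, 0.684, 0.73, 0.0]
contact_force: [0.1, -0.6, 0.5]
width: 0.996
gripper_force: 0.0
```

```bash
python3 plan.py 431.5 -92.5 7 3.4
```

```text
t=4.33 p=[432.4 -93.4   8.6] yaw=3.75 tilt=0.07 d_tool=[ 0.001  -0.0009  0.0016] rows>=1: [ 0.001  -0.0009  0.0016] turn=0.06
```

Aligned and low enough, so I'll close the gripper.

{"name": "arm_command", "arguments": {"deltas": [[[0.001,-0.001,0.0015],0.06,0.2],[[0,0,0],0,-0.5],[[0,0,0],0,-1],[[0,0,0],0,-1],[[0,0,0],0,-1],[[0,0,0],0,-1],[[0,0,0],0,-1],[[0,0,0],0,-1]], "squeeze": 25}}

```text
clock: 5.32
eef_pos: [430.7, -92.3, 6.5]
ee_rot: [-0.0, 0.686, 0.728, 0.0]
contact_force: [-0.4, 0.2, 1.9]
width: 0.479
gripper_force: 25.0
```

{"name": "arm_command", "arguments": {"deltas": [[[0,0,-0.02],0,-1],[[0,0,-0.04],0,-1],[[0,0,-0.04],0,-1],[[0,0,0],0,-1],[[0,0,0],0,-1]]}}

```text
clock: 5.95
eef_pos: [429.1, -91.9, 104.8]
ee_rot: [-0.002, 0.686, 0.728, -0.001]
contact_force: [-0.4, -0.0, -6.3]
width: 0.481
gripper_force: 25.0
```

```bash
python3 - <<'E'
from h import *
from plan import *
p,R,o=pose(); f=wrist(); np.savez("w2.npz",**f); cv2.imwrite("pics/w2.png",f["img"])
print(p.round(1),o["contact_force"],o["width"])
P=cloud(f); z0=p[2]-6.5   # sole height now
roi=np.zeros((400,640),bool); roi[60:240,240:400]=1
for h in (24,32):
  for b in blobs((P[...,2]>z0+10)&(P[...,2]<z0+60)&roi,f,z0+h,300): print(h,*b, "dy",(b[2]-p[:2]).round(1))
E
python3 plan.py 618.5 -113.6 107 -88.3
```

```text
[429.1 -91.9 104.8] [-0.35646752 -0.03342722 -6.34203069] 0.48125877459199795
24 [313.5 193.4] 9461 [427.9 -53.8] [53.6 70.1] 3.5 [428.1 -56.9] dy [-1.2 38.1]
32 [313.5 193.4] 9461 [427.8 -51.9] [50.8 66.4] 3.5 [428.  -54.8] dy [-1.3 40. ]
t=6.00 p=[428.9 -91.9 104.5] yaw=3.38 tilt=0.26 d_tool=[-0.0328  0.188  -0.0034] rows>=4: [-0.0082  0.047  -0.0009] turn=16.00
```

View pics/w2.png

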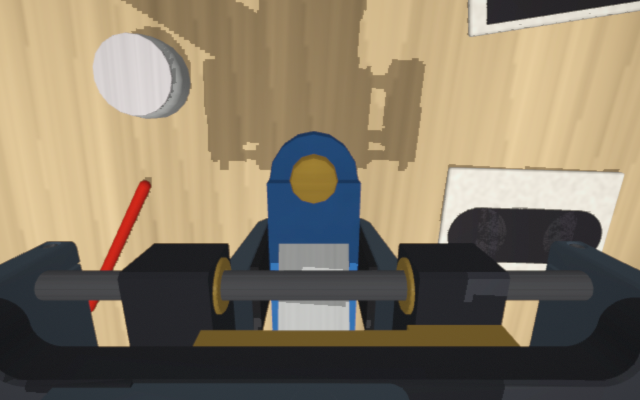

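Plane held: the far end's rim is at (314,132) and the knob at (313,178). I'll work out the in-hand offset from that end.

Run:
```python
from h import *
f=dict(np.load("w2.npz")); hsv=cv2.cvtColor(f["img"],cv2.COLOR_BGR2HSV); H,S,V=[hsv[...,i].astype(int) for i in range(3)]
blue=(H>100)&(H<125)&(S>120); rows=np.where(blue[:,308:320].sum(1)>8)[0]; print(rows[0])
e=unproj([(314,rows[0])],98.3+24,f)[0]; print("end",e,"origin along",e-np.r_[-np.sin(np.radians(3.4)),np.cos(np.radians(3.4)),0]*65, "tcp 429.1 -91.9")
```

```text
133
end [426.56738284 -27.43801959 122.3       ] origin along [430.42229712 -92.3236084  122.3       ] tcp 429.1 -91.9
```

{"name": "arm_command", "arguments": {"deltas": [[[-0.008,0.047,0],0,-1],[[-0.008,0.047,0],0,-1],[[-0.008,0.047,0],0,-1],[[-0.008,0.047,0],0,-1],[[0,0,0],-1,-1],[[0,0,0],-1,-1],[[0,0,0],-1,-1],[[0,0,0],-1,-1],[[0,0,0],-1,-1],[[0,0,0],-1,-1],[[0,0,0],-1,-1],[[0,0,0],-1,-1]]}}

```text
clock: 7.5
eef_pos: [618.7, -112.9, 103.1]
ee_rot: [-0.003, 0.347, 0.938, -0.0]
contact_force: [0.1, -0.5, -6.0]
width: 0.479
gripper_force: 25.0
```

{"name": "arm_command", "arguments": {"deltas": [[[0,0,0],-1,-1],[[0,0,0],-1,-1],[[0,0,0],-1,-1],[[0,0,0],-1,-1],[[0,0,0],-1,-1],[[0,0,0],-1,-1],[[0,0,0],-1,-1],[[0,0,0],-0.41,-1],[[0,0,0],0,-1],[[0,0,0],0,-1]]}}

```text
clock: 8.75
eef_pos: [619.6, -113.0, 104.8]
ee_rot: [-0.001, -0.014, 1.0, 0.0]
contact_force: [0.5, -0.5, -5.5]
width: 0.478
gripper_force: 25.0
```

```bash
python3 plan.py 618 -113.6 30 91.7
```

```text
t=8.75 p=[ 619.6 -113.   104.8] yaw=91.64 tilt=0.16 d_tool=[ 0.0014 -0.0006  0.0748] rows>=2: [ 0.0007 -0.0003  0.0374] turn=-0.01
```

{"name": "arm_command", "arguments": {"deltas": [[[0.0014,-0.0006,0.03],0,-1],[[0,0,0.03],0,-1],[[0,0,0.02],0,-1],[[0,0,0.005],0,-1],[[0,0,0],0,-1],[[0,0,0],0,-1]]}}

```text
clock: 9.5
eef_pos: [619.8, -114.0, 22.5]
ee_rot: [0.001, -0.015, 1.0, -0.0]
contact_force: [0.8, 0.1, -5.1]
width: 0.481
gripper_force: 25.0
```

```bash
python3 plan.py 618 -113.6 12.5 91.7
```

```text
t=9.50 p=[ 619.8 -114.    22.5] yaw=91.67 tilt=0.13 d_tool=[0.0018 0.0005 0.01  ] rows>=1: [0.0018 0.0005 0.01  ] turn=-0.01
```

{"name": "arm_command", "arguments": {"deltas": [[[0.001,0,0.005],0,-1],[[0,0,0.003],0,-1],[[0,0,0.002],0,-1],[[0,0,0],0,-1]]}}

```text
clock: 10.0
eef_pos: [617.8, -113.9, 12.5]
ee_rot: [0.0, -0.015, 1.0, 0.0]
contact_force: [-3.5, 0.2, 2.7]
width: 0.478
gripper_force: 25.0
```

Touching the tile: the force has gone from −5 to about +3. I'll release and rise.

{"name": "arm_command", "arguments": {"deltas": [[[0,0,0],0,-0.1],[[0,0,0],0,0.3],[[0,0,0],0,0.7],[[0,0,0],0,1],[[0,0,0],0,1],[[0,0,-0.03],0,1],[[0,0,-0.06],0,1],[[0,0,-0.06],0,1],[[0,0,-0.06],0,1],[[0,0,-0.03],0,1],[[0,0,0],0,1]]}}

```text
clock: 11.38
eef_pos: [619.2, -114.1, 254.4]
ee_rot: [0.003, -0.015, 1.0, -0.001]
contact_force: [1.1, 0.1, -1.4]
width: 0.997
gripper_force: 0.0
```

```bash
cat > chk.py <<'E'
from h import *; from plan import *
p,R,o=pose(); f=wrist(); P=cloud(f); roi=np.zeros((400,640),bool); roi[:240]=1
hsv=cv2.cvtColor(f["img"],cv2.COLOR_BGR2HSV); H,S,V=[hsv[...,i].astype(int) for i in range(3)]
print(p.round(1)); lo,h=map(float,sys.argv[1:3]); cv2.imwrite(f"pics/{sys.argv[3]}.png",f["img"]); np.savez(sys.argv[3]+".npz",**f)
for b in blobs((P[...,2]>lo)&(P[...,2]<100)&roi,f,h,300): print("obj",*b)
for b in blobs((S<45)&(V>170)&roi,f,6,500): print("white",*b)
for b in blobs((P[...,2]>3)&(P[...,2]<100)&((S<60)|(P[...,2]>12))&roi,f,6,2000): print("tile+",*b)
E
python3 chk.py 18 28 w3
```

```text
[ 619.2 -114.1  254.4]
obj [521.1  18.6] 2479 [444.5 111.2] [42.8 76.4] 91.7 [441.4 109.5]
obj [314.  168.4] 3426 [ 618.1 -114.2] [ 45.  129.2] 2.4 [ 616.6 -114.3]
white [144.9 136.9] 6911 [ 591.7 -332.5] [118.5 148.7] 10.2 [ 586.9 -332.5]
white [626.5 154.6] 2652 [582.9 282.2] [ 47.  155.1] 17.3 [590.5 292.5]
white [492.9 114.7] 1083 [550.2 107.2] [41.8 65.9] 101.5 [544.7 109.2]
white [305.8 169.9] 6261 [ 619.5 -114.4] [118.8 147.8] 1.7 [ 623.7 -124.8]
white [505.  189.9] 1630 [624.5 122. ] [104.6 119.8] 101.6 [642.1 143. ]
tile+ [519.6  19. ] 2613 [439.6 122.3] [46.3 83.9] 91.7 [436.2 120.4]
tile+ [145.4 138. ] 10762 [ 591.5 -331.5] [119.8 149. ] 10.2 [ 588. -332.]
tile+ [626.1 154.1] 2762 [582.9 281.5] [ 48.3 155.4] 17.3 [589.9 291.8]
tile+ [491.6 157.1] 10362 [602.7 117.3] [120.4 149.3] 11.6 [599.1 117.3]
tile+ [314.1 164.8] 9932 [ 619.5 -114.1] [119.1 147.8] 1.7 [ 616.2 -114.1]
```

View pics/w3.png

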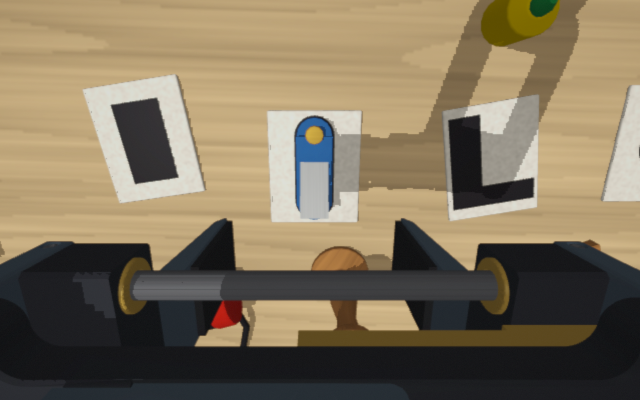

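The plane sits at (314,168) in its outline, 1.4 mm and under 1° off by measurement. Next is the sander.

```bash
python3 plan.py 370 271 200 15.5
```

```text
t=11.43 p=[ 618.  -113.9  251.8] yaw=91.67 tilt=0.08 d_tool=[0.2368 0.392  0.0514] rows>=8: [0.0296 0.049  0.0064] turn=13.29
```

{"name": "arm_command", "arguments": {"deltas": [[[0.0296,0.049,0.0064],0,1],[[0.0296,0.049,0.0064],0,1],[[0.0296,0.049,0.0064],0,1],[[0.0296,0.049,0.0064],0,1],[[0.0296,0.049,0.0064],0,1],[[0.0296,0.049,0.0064],0,1],[[0.0296,0.049,0.0064],0,1],[[0.0296,0.049,0.0064],0,1],[[0,0,0],1,1],[[0,0,0],1,1],[[0,0,0],1,1],[[0,0,0],1,1]]}}

```text
clock: 12.92
eef_pos: [368.5, 270.3, 198.0]
ee_rot: [-0.002, 0.186, 0.983, -0.002]
contact_force: [0.6, -0.0, 0.1]
width: 0.999
gripper_force: 0.0
```

{"name": "arm_command", "arguments": {"deltas": [[[0,0,0],1,1],[[0,0,0],1,1],[[0,0,0],1,1],[[0,0,0],1,1],[[0,0,0],1,1],[[0,0,0],1,1],[[0,0,0],1,1],[[0,0,0],1,1],[[0,0,0],1,1],[[0,0,0],0.29,1],[[0,0,0],0,1],[[0,0,0],0,1]]}}

```text
clock: 14.42
eef_pos: [369.5, 270.9, 199.8]
ee_rot: [-0.0, 0.605, 0.796, -0.0]
contact_force: [0.1, -0.8, -0.0]
width: 0.998
gripper_force: 0.0
```

```bash
python3 chk.py 15 30 w4; python3 plan.py 369 271 30 15.5
```

```text
[369.5 270.9 199.8]
obj [314.2 180. ] 4221 [371.2 271.1] [52.5 96.3] 105.6 [370.7 272.8]
white [500.6 167.3] 11012 [575.5 336.4] [118.8 149.2] 2.1 [574.1 339.3]
tile+ [155.7 112.9] 2380 [184.5 293.8] [58.2 59.3] 15.6 [184.5 293.9]
tile+ [500.7 167.7] 13287 [575.2 336.6] [119.1 150. ] 2.1 [574.3 339. ]
tile+ [314.2 180. ] 4224 [372.7 266.1] [ 56.2 103.1] 105.6 [372.1 267.9]
t=14.47 p=[369.6 271.  200. ] yaw=15.56 tilt=0.03 d_tool=[ 0.0002 -0.0005  0.17  ] rows>=3: [ 0.0001 -0.0002  0.0567] turn=0.01
```

{"name": "arm_command", "arguments": {"deltas": [[[0,0,0.055],0,1],[[0,0,0.055],0,1],[[0,0,0.05],0,1],[[0,0,0.02],0,1],[[0,0,0.01],0,1],[[0,0,0],0,1],[[0,0,0],0,0.3],[[0,0,0],0,-0.3],[[0,0,0],0,-1],[[0,0,0],0,-1],[[0,0,0],0,-1],[[0,0,0],0,-1]], "squeeze": 18}}

```text
clock: 15.98
eef_pos: [369.9, 271.1, 10.5]
ee_rot: [0.0, 0.605, 0.796, 0.0]
contact_force: [-1.1, 0.4, 3.6]
width: 0.572
gripper_force: 18.0
```

{"name": "arm_command", "arguments": {"deltas": [[[0,0,0],0,-1],[[0,0,0],0,-1],[[0,0,-0.02],0,-1],[[0,0,-0.04],0,-1],[[0,0,-0.05],0,-1],[[0,0,-0.05],0,-1],[[0,0,0],0,-1],[[0,0,0],0,-1]]}}

```text
clock: 16.98
eef_pos: [368.8, 270.4, 168.9]
ee_rot: [-0.0, 0.605, 0.796, -0.001]
contact_force: [0.3, 0.1, -2.6]
width: 0.569
gripper_force: 18.0
```

```bash
python3 - <<'E'
from h import *; from plan import *
p,R,o=pose(); f=wrist(); np.savez("w5.npz",**f); print(p.round(1),o["width"],o["gripper_force"])
hsv=cv2.cvtColor(f["img"],cv2.COLOR_BGR2HSV); H,S,V=[hsv[...,i].astype(int) for i in range(3)]
red=((H<8)|(H>172))&(S>150)&(V>60); rows=np.where(red[:,305:325].sum(1)>15)[0]; c=np.where(red[rows[0]+10])[0]; print(rows[0],rows[-1],c[[0,-1]])
a=np.arctan2(R[1,0],R[0,0]); d=np.r_[np.cos(a),np.sin(a)]
z=p[2]-8+38
for h in (z,): 
  e=unproj([(c.mean(),rows[0]-.5)],h,f)[0]; print("centre rel tcp in tool axes",R.T[:2,:2]@(e[:2]-p[:2])-[47.5,0])
E
python3 plan.py 590 -332 160 -79.7
```

```text
[368.8 270.4 168.9] 0.5688073510589047 17.999507384374738
166 329 [261 366]
centre rel tcp in tool axes [3.71462884 0.81735792]
t=17.02 p=[368.5 270.2 168.4] yaw=15.53 tilt=0.23 d_tool=[-0.6395  0.0522  0.009 ] rows>=11: [-0.0581  0.0047  0.0008] turn=16.62
```

Run:
```python
from h import *; from plan import *
p,R,o=pose(); f=dict(np.load("w5.npz")); p=np.array([368.8,270.4,168.9])
Q=(cloud(f)-p)@R; col=Q[150:240:3,300:330:10]
for r in range(160,185): print(r,Q[r,314].round(1),f["img"][r,314])
```

```text
160 [ 23.9   1.7 170.4] [ 82 113 134]
161 [47.   1.  10.3] [ 57  86 108]
162 [47.1  1.   6.4] [43 69 93]
163 [47.   1.   3.1] [42 68 93]
164 [47.1  1.  -0.6] [ 48  75 104]
165 [46.6  1.  -0.9] [ 43  70 111]
166 [47.1  1.  -7.3] [20 33 99]
167 [ 47.1   1.  -10.2] [12 18 96]
168 [ 46.9   0.9 -12.1] [13 17 98]
169 [ 47.    0.9 -15.2] [14 17 98]
170 [ 47.    0.9 -18.3] [14 17 99]
171 [ 47.    0.9 -20.6] [ 15  18 100]
172 [ 46.8   0.9 -22.2] [ 14  18 103]
173 [ 46.6   0.9 -23.6] [ 15  20 110]
174 [ 46.2   0.9 -24.1] [ 14  19 116]
175 [ 46.    0.9 -25.5] [ 16  22 122]
176 [ 45.5   0.9 -25.6] [ 16  21 125]
177 [ 45.1   0.9 -25.7] [ 15  21 125]
178 [ 44.8   0.9 -26.5] [ 16  22 126]
179 [ 44.2   0.9 -25.8] [ 16  22 126]
180 [ 43.8   0.9 -26.3] [ 18  24 127]
181 [ 43.2   0.9 -25.7] [ 16  22 127]
182 [ 43.    0.9 -26.6] [ 15  21 127]
183 [ 42.4   0.9 -26.1] [ 16  21 127]
184 [ 42.1   0.9 -27. ] [ 17  21 127]
```

{"name": "arm_command", "arguments": {"deltas": [[[-0.0582,0.0048,0],0,-1],[[-0.0582,0.0048,0],0,-1],[[-0.0582,0.0048,0],0,-1],[[-0.0582,0.0048,0],0,-1],[[-0.0582,0.0048,0],0,-1],[[-0.0582,0.0048,0],0,-1],[[-0.0582,0.0048,0],0,-1],[[-0.0582,0.0048,0],0,-1],[[-0.0582,0.0048,0],0,-1],[[-0.0582,0.0048,0],0,-1],[[-0.0582,0.0048,0],0,-1],[[0,0,0],0.62,-1]]}}

```text
clock: 18.52
eef_pos: [591.7, -335.4, 165.8]
ee_rot: [-0.002, 0.632, 0.775, -0.001]
contact_force: [-0.0, 0.3, -1.2]
width: 0.57
gripper_force: 18.0
```

{"name": "arm_command", "arguments": {"deltas": [[[0,0,0],1,-1],[[0,0,0],1,-1],[[0,0,0],1,-1],[[0,0,0],1,-1],[[0,0,0],1,-1],[[0,0,0],1,-1],[[0,0,0],1,-1],[[0,0,0],1,-1],[[0,0,0],1,-1],[[0,0,0],1,-1],[[0,0,0],1,-1],[[0,0,0],1,-1]]}}

```text
clock: 20.02
eef_pos: [590.9, -331.1, 166.9]
ee_rot: [-0.002, 0.959, 0.284, -0.002]
contact_force: [-0.2, 0.2, -2.1]
width: 0.568
gripper_force: 18.0
```

{"name": "arm_command", "arguments": {"deltas": [[[0,0,0],1,-1],[[0,0,0],1,-1],[[0,0,0],1,-1],[[0,0,0],1,-1],[[0,0,0.05],0,-1],[[0,0,0.05],0,-1],[[0,0,0.02],0,-1],[[0,0,0],0,-1],[[0,0,0],0,-1]]}}

```text
clock: 21.15
eef_pos: [592.2, -331.8, 50.0]
ee_rot: [-0.0, 0.996, 0.09, -0.0]
contact_force: [0.4, 0.1, -1.1]
width: 0.568
gripper_force: 18.0
```

```bash
python3 plan.py 590.5 -332.5 16.5 -79.7
```

```text
t=21.15 p=[ 592.2 -331.8   50. ] yaw=-79.70 tilt=0.01 d_tool=[-0.0018  0.0004  0.0335] rows>=1: [-0.0018  0.0004  0.0335] turn=0.00
```

{"name": "arm_command", "arguments": {"deltas": [[[-0.001,0.0004,0.02],0,-1],[[0,0,0.006],0,-1],[[0,0,0.004],0,-1],[[0,0,0],0,-1],[[0,0,0.002],0,-1],[[0,0,0],0,-1]]}}

```text
clock: 21.9
eef_pos: [591.2, -332.3, 18.4]
ee_rot: [0.0, 0.996, 0.09, 0.0]
contact_force: [0.9, -0.4, -3.0]
width: 0.57
gripper_force: 18.0
```

{"name": "arm_command", "arguments": {"deltas": [[[0,0,0.002],0,-1],[[0,0,0],0,-1]]}}

```text
clock: 22.15
eef_pos: [591.4, -332.4, 16.5]
ee_rot: [0.0, 0.996, 0.09, 0.0]
contact_force: [-0.3, -0.8, 0.2]
width: 0.568
gripper_force: 18.0
```

{"name": "arm_command", "arguments": {"deltas": [[[0,0,0.0005],0,-1],[[0,0,0],0,0],[[0,0,0],0,0.3],[[0,0,0],0,0.7],[[0,0,0],0,1],[[0,0,0],0,1],[[0,0,-0.03],0,1],[[0,0,-0.06],0,1],[[0,0,-0.06],0,1],[[0,0,-0.06],0,1],[[0,0,-0.02],0,1],[[0,0,0],0,1]]}}

```text
clock: 23.65
eef_pos: [591.7, -332.7, 247.8]
ee_rot: [0.001, 0.996, 0.09, 0.002]
contact_force: [-0.7, 0.3, -1.3]
width: 0.998
gripper_force: 0.0
```

```bash
python3 chk.py 20 36 w6; python3 plan.py 361.5 -277 220 163.6
```

```text
[ 591.7 -332.7  247.8]
obj [133.  115.8] 4838 [ 619.3 -118.6] [ 60.9 125.4] 7.7 [ 624.  -116.9]
obj [580.8 157.9] 20059 [ 673.9 -654. ] [176.5 209.4] 10.3 [ 669.2 -645.4]
obj [312.7 173.7] 3392 [ 593.4 -333. ] [52.2 96.2] 10.7 [ 594.9 -332.8]
white [146.6 108.5] 6949 [ 620.6 -115.7] [120.  149.1] 1.7 [ 632.1 -117.5]
white [313.3 166. ] 6521 [ 592.5 -333.3] [119.3 147.4] 10.3 [ 598.4 -333. ]
tile+ [144.3 114.7] 11625 [ 620.7 -116. ] [120.2 149. ] 1.8 [ 624.3 -114.9]
tile+ [575.  157.3] 22119 [ 673.2 -672.8] [205.3 225.8] 10.3 [ 668.8 -663.2]
tile+ [312.9 168.2] 10151 [ 592.5 -333.4] [119.2 147.5] 10.3 [ 595.7 -332.9]
t=23.70 p=[ 591.  -332.2  245.6] yaw=-79.70 tilt=0.01 d_tool=[-0.2159 -0.0953  0.0255] rows>=4: [-0.054  -0.0238  0.0064] turn=20.37
```

{"name": "arm_command", "arguments": {"deltas": [[[-0.054,-0.0238,0.0064],0,1],[[-0.054,-0.0238,0.0064],0,1],[[-0.054,-0.0238,0.0064],0,1],[[-0.054,-0.0238,0.0064],0,1],[[0,0,0],-1,1],[[0,0,0],-1,1],[[0,0,0],-1,1],[[0,0,0],-1,1],[[0,0,0],-1,1],[[0,0,0],-1,1],[[0,0,0],-1,1],[[0,0,0],-1,1]]}}

```text
clock: 25.2
eef_pos: [360.5, -276.3, 217.9]
ee_rot: [-0.002, 0.882, 0.472, -0.001]
contact_force: [-0.6, -0.9, -0.6]
width: 1.0
gripper_force: 0.0
```

{"name": "arm_command", "arguments": {"deltas": [[[0,0,0],-1,1],[[0,0,0],-1,1],[[0,0,0],-1,1],[[0,0,0],-0.05,1],[[0,0,0],0,1],[[0,0,0],0,1]]}}

```text
clock: 25.95
eef_pos: [361.4, -277.1, 219.7]
ee_rot: [-0.0, 0.801, 0.599, -0.0]
contact_force: [0.0, -0.1, 0.4]
width: 0.997
gripper_force: 0.0
```

```bash
python3 chk.py 12 24 w7
python3 - <<'E'
from h import *
f=dict(np.load("w7.npz")); P=cloud(f); m=(P[...,2]>20)&(P[...,2]<30); m[240:]=0
for b in blobs(m,f,24,300): print("stock top",*b)
hsv=cv2.cvtColor(f["img"],cv2.COLOR_BGR2HSV); S,V=hsv[...,1].astype(int),hsv[...,2].astype(int)
m=(S<40)&(V>120)&(P[...,2]<12); m[240:]=0
for b in blobs(m,f,4,300): print("blade",*b)
E
```

```text
[ 361.4 -277.1  219.7]
obj [523.1 167. ] 5134 [ 596.5 -334. ] [ 65.3 110.4] 10.3 [ 597.3 -333.6]
obj [315.1 177.3] 1434 [ 364.1 -279.4] [19.3 98.4] 73.3 [ 364.3 -277.9]
white [486.1  13.3] 2629 [ 603.8 -172.4] [ 38.7 131.3] 163.6 [ 589.1 -161.1]
white [498.8 159.4] 6119 [ 590.4 -332.5] [119.4 149.4] 10.2 [ 580.5 -323.4]
white [267.  202.6] 1847 [ 297.1 -295.6] [31.1 96.4] 163.6 [ 297.  -294.8]
tile+ [18.2 63.7] 3526 [ 91.6 -67.1] [ 57.2 119.4] 59.0 [ 82.5 -64.8]
tile+ [486.1  13.3] 2639 [ 603.8 -172.4] [ 38.7 133.5] 163.6 [ 589.1 -161.1]
tile+ [509.3 162.4] 11841 [ 590.4 -332.1] [119.6 149.8] 10.2 [ 592.4 -330.1]
tile+ [295.2 187.8] 2489 [ 316.6 -269. ] [103.3 117.4] 163.3 [ 335.9 -287.1]
stock top [501.5 160.1] 353 [ 579.2 -315.9] [ 46.4 104.7] 39.2 [ 574.4 -318.7]
stock top [315.1 177.3] 1433 [ 364.1 -279.4] [19.3 98.4] 73.3 [ 364.3 -278. ]
blade [16.1 65. ] 2370 [ 87.5 -64.2] [ 50.9 116.4] 59.0 [ 78.  -64.5]
blade [485.6  13.3] 2643 [ 604.4 -172.1] [ 38.9 133.1] 163.6 [ 589.7 -160.8]
blade [498.6 158.5] 6263 [ 591.5 -332.9] [120.1 150.1] 10.2 [ 581.5 -322.9]
blade [267.6 202. ] 1947 [ 297.  -295.5] [32.6 97. ] 163.6 [ 297.6 -294.8]
```

View pics/w7.png

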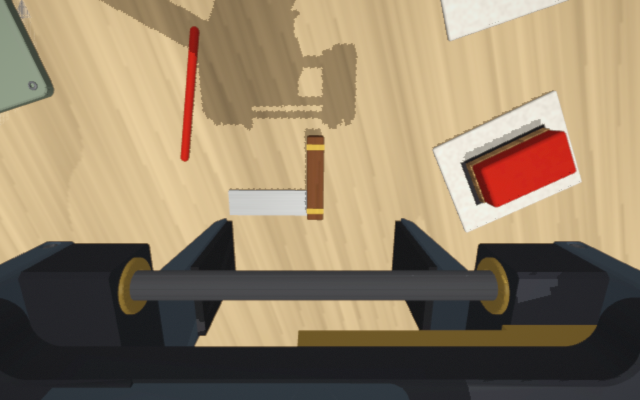

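Stock at (315,177), 98 x 19 mm, blade at (267,202). Both match the given sizes and the expected sense. I'll grip 8 mm to the -y side of the stock's middle.

```bash
python3 plan.py 365.2 -271.3 5 -16.5
```

```text
t=26.00 p=[ 361.4 -277.1  219.9] yaw=-16.42 tilt=0.03 d_tool=[0.0066 0.0021 0.2149] rows>=4: [0.0016 0.0005 0.0537] turn=0.01
```

{"name": "arm_command", "arguments": {"deltas": [[[0.0066,0.0021,0],0,1],[[0,0,0.055],0,1],[[0,0,0.055],0,1],[[0,0,0.05],0,1],[[0,0,0.03],0,1],[[0,0,0.015],0,0.2],[[0,0,0.007],0,0.2],[[0,0,0],0,0.2],[[0,0,0],0,0]], "squeeze": 18}}

```text
clock: 27.12
eef_pos: [366.0, -271.8, 8.8]
ee_rot: [0.001, 0.801, 0.599, 0.0]
contact_force: [-0.3, -1.1, -0.4]
width: 0.592
gripper_force: 0.0
```

{"name": "arm_command", "arguments": {"deltas": [[[0,0,0.003],0,-0.2],[[0,0,0],0,-0.5],[[0,0,0],0,-1],[[0,0,0],0,-1],[[0,0,0],0,-1],[[0,0,0],0,-1],[[0,0,0],0,-1],[[0,0,0],0,-1]]}}

```text
clock: 28.12
eef_pos: [365.4, -271.4, 5.2]
ee_rot: [-0.0, 0.801, 0.599, 0.0]
contact_force: [-0.3, -0.1, 3.2]
width: 0.216
gripper_force: 18.0
```

{"name": "arm_command", "arguments": {"deltas": [[[0,0,-0.02],0,-1],[[0,0,-0.04],0,-1],[[0,0,-0.05],0,-1],[[0,0,-0.04],0,-1],[[0,0,0],0,-1],[[0,0,0],0,-1]]}}

```text
clock: 28.88
eef_pos: [364.6, -270.8, 153.8]
ee_rot: [-0.001, 0.801, 0.599, -0.0]
contact_force: [-0.3, -0.9, -1.3]
width: 0.22
gripper_force: 18.0
```

Run:
```python
from h import *; from plan import *
p,R,o=pose(); f=wrist(); np.savez("w8.npz",**f); print(p.round(1),o["width"],o["gripper_force"],np.degrees(np.arctan2(R[1,1],R[0,1])))
cv2.imwrite("pics/w8.png",f["img"])
Q=(cloud(f)-p)@R; np.save("q8.npy",Q)
m=(Q[...,0]>-100)&(Q[...,0]<60)&(Q[...,1]<14)&(Q[...,1]>-130)&(Q[...,2]>-28)&(Q[...,2]<25); m[:60]=0
print(m.sum()); 
for r in range(150,215,4): 
  c=np.where(m[r])[0]; print(r,len(c),[ (k,Q[r,k].round(1)) for k in c[[0,len(c)//2,-1]]] if len(c) else "")
```

```text
[ 364.6 -270.8  153.8] 0.22015844366699694 17.988891005516052 -16.387125341428785
6454
150 0 
154 0 
158 0 
162 0 
166 0 
170 0 
174 0 
178 36 [(np.int64(296), array([40.6, -8. , -3.2])), (np.int64(314), array([41. ,  1.5, -5.3])), (np.int64(331), array([40.3, 10.6, -2. ]))]
182 37 [(np.int64(295), array([ 40.4,  -8.1, -12.3])), (np.int64(314), array([ 40.8,   1.5, -14.2])), (np.int64(332), array([ 40.3,  10.6, -11.8]))]
186 40 [(np.int64(294), array([ 39.3,  -8.4, -16.4])), (np.int64(314), array([ 39.3,   1.5, -16.7])), (np.int64(333), array([ 39.2,  10.8, -16.2]))]
190 40 [(np.int64(294), array([ 37.3,  -8.4, -16.6])), (np.int64(314), array([ 37.6,   1.5, -17.8])), (np.int64(333), array([ 37.2,  10.8, -16.4]))]
194 40 [(np.int64(294), array([ 35. ,  -8.5, -15.6])), (np.int64(314), array([ 35.2,   1.5, -16.5])), (np.int64(333), array([ 35.4,  10.8, -17.2]))]
198 40 [(np.int64(294), array([ 33.2,  -8.4, -16.7])), (np.int64(314), array([ 33.4,   1.5, -17.1])), (np.int64(333), array([ 33.4,  10.9, -17.3]))]
202 42 [(np.int64(293), array([ 31.4,  -8.9, -17.4])), (np.int64(314), array([ 31.7,   1.5, -18.4])), (np.int64(334), array([ 31.9,  11.3, -19.2]))]
206 42 [(np.int64(293), array([ 29.5,  -8.9, -18.1])), (np.int64(314), array([ 29.6,   1.5, -18.4])), (np.int64(334), array([ 29.7,  11.3, -18.7]))]
210 42 [(np.int64(293), array([ 27.7,  -8.9, -18.8])), (np.int64(314), array([ 27.3,   1.5, -17.6])), (np.int64(334), array([ 27.5,  11.4, -18.2]))]
214 39 [(np.int64(294), array([ 25. ,  -8.5, -17.1])), (np.int64(314), array([ 25.4,   1.5, -18.3])), (np.int64(333), array([ 24.9,  11. , -16.7]))]
```

View pics/w8.png

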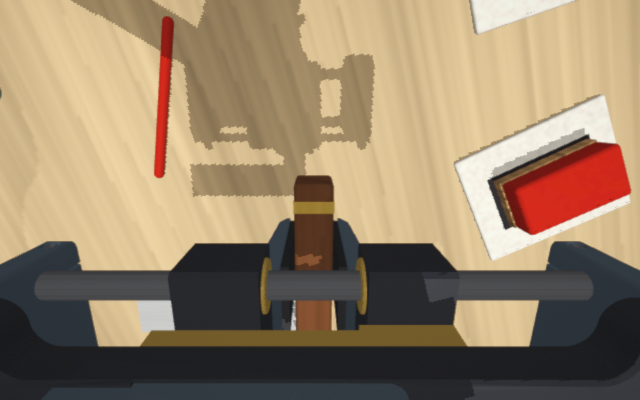

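```bash
python3 - <<'E'
import numpy as np
Q=np.load("q8.npy")
A=Q[188:330,297:331].reshape(-1,3); A=A[(A[:,2]>-24)&(A[:,2]<-10)]
for lo,hi in ((20,40),(-60,40)):
  B=A[(A[:,0]>lo)&(A[:,0]<hi)]; print(len(B),B[:,0].min(),np.polyfit(B[:,0],B[:,2],1))
# blade visible near px (157,315)
b=Q[300:330,140:170].reshape(-1,3); b=b[(b[:,2]<30)]; print(len(b),np.median(b,0))
S=Q[188:240:2]; 
for r in range(188,216,6):
  g=[Q[r,c] for c in range(297,331)]; print(np.polyfit([x[1] for x in g],[x[2] for x in g],1))
E
python3 plan.py 600 119 160 11.6
```

```text
1238 20.015570601094176 [ 3.97062400e-03 -1.83181845e+01]
3791 -42.535100584049474 [-3.53959529e-03 -1.80314219e+01]
890 [-46.37477146 -96.92218184   2.11501512]
[  0.03130065 -18.02835683]
[  0.02574579 -18.12950221]
[ -0.0235755  -17.82948418]
[ -0.02353088 -18.36770438]
[  0.02099957 -18.57155423]
t=28.93 p=[ 364.4 -270.6  153.4] yaw=-16.39 tilt=0.21 d_tool=[ 0.4403  0.1161 -0.0063] rows>=8: [ 0.055   0.0145 -0.0008] turn=-4.88
```

{"name": "arm_command", "arguments": {"deltas": [[[0.0521,0.017,0],0,-1],[[0.0521,0.017,0],0,-1],[[0.0521,0.017,0],0,-1],[[0.0521,0.017,0],0,-1],[[0.0521,0.017,0],0,-1],[[0.0521,0.017,0],0,-1],[[0.0521,0.017,0],0,-1],[[0.0521,0.017,0],0,-1],[[0.0521,0.017,0],0,-1],[[0,0,0],-1,-1],[[0,0,0],-1,-1],[[0,0,0],-1,-1]]}}

```text
clock: 30.42
eef_pos: [643.4, 135.3, 152.0]
ee_rot: [-0.001, 0.701, 0.713, -0.002]
contact_force: [-0.4, -0.9, -1.5]
width: 0.219
gripper_force: 18.0
```

{"name": "arm_command", "arguments": {"deltas": [[[0,0,0],-1,-1],[[0,0,0],-0.88,-1],[[0,0,0],0,-1],[[0,0,0.05],0,-1],[[0,0,0.04],0,-1],[[0,0,0.02],0,-1],[[0,0,0],0,-1],[[0,0,0],0,-1]]}}

```text
clock: 31.42
eef_pos: [645.1, 135.4, 45.6]
ee_rot: [0.0, 0.632, 0.775, 0.0]
contact_force: [0.2, -0.5, -1.2]
width: 0.215
gripper_force: 18.0
```

```bash
python3 plan.py 643.9 136.1 11.5 11.6; python3 -c "
from h import *; f=wrist(); cv2.imwrite('pics/w9.png',f['img'])"
```

```text
t=31.43 p=[645.1 135.4  45.6] yaw=11.54 tilt=0.06 d_tool=[ 0.001  -0.001   0.0341] rows>=1: [ 0.001  -0.001   0.0341] turn=-0.01
```

{"name": "arm_command", "arguments": {"deltas": [[[0.0005,-0.0005,0.018],-0.01,-1],[[0,0,0.008],0,-1],[[0,0,0.004],0,-1],[[0,0,0.002],0,-1],[[0,0,0],0,-1],[[0,0,0],0,-1]]}}

```text
clock: 32.22
eef_pos: [644.2, 135.7, 13.5]
ee_rot: [0.0, 0.632, 0.775, 0.0]
contact_force: [-0.4, -0.7, -1.7]
width: 0.217
gripper_force: 18.0
```

{"name": "arm_command", "arguments": {"deltas": [[[0,0,0.0015],0,-1],[[0,0,0],0,-1]]}}

```text
clock: 32.48
eef_pos: [643.8, 135.6, 11.6]
ee_rot: [-0.0, 0.632, 0.775, 0.0]
contact_force: [-0.1, 0.7, -1.9]
width: 0.217
gripper_force: 18.0
```

{"name": "arm_command", "arguments": {"deltas": [[[0,0,0.001],0,-1],[[0,0,0],0,-1]]}}

```text
clock: 32.72
eef_pos: [644.0, 135.7, 11.2]
ee_rot: [0.0, 0.632, 0.775, 0.0]
contact_force: [-0.8, -0.8, 2.9]
width: 0.218
gripper_force: 18.0
```

{"name": "arm_command", "arguments": {"deltas": [[[0,0,0],0,-0.4],[[0,0,0],0,-0.1],[[0,0,0],0,0.2],[[0,0,0],0,0.4],[[0,0,0],0,0.4],[[0,0,-0.03],0,0.4],[[0,0,-0.06],0,1],[[0,0,-0.06],0,1],[[0,0,-0.06],0,1],[[0,0,-0.03],0,1],[[0,0,0],0,1],[[0,0,0],0,1]]}}

```text
clock: 34.22
eef_pos: [643.1, 135.5, 248.9]
ee_rot: [-0.001, 0.632, 0.775, -0.001]
contact_force: [0.4, 0.5, -1.3]
width: 1.003
gripper_force: 0.0
```

```bash
python3 chk.py 17 30 w10
python3 - <<'E'
from h import *
f=dict(np.load("w10.npz")); P=cloud(f); m=(P[...,2]>25)&(P[...,2]<36); m[240:]=0
for b in blobs(m,f,30,300): print("stock top",*b)
E
python3 plan.py 438.5 104.8 200
```

```text
[643.1 135.5 248.9]
obj [530.6  31.6] 2372 [852. 345.] [45.4 99.6] 167.2 [845.2 338.6]
obj [420.9  95.4] 2107 [746.8 248.1] [47.7 86. ] 113.1 [746.6 249.9]
obj [314.6 178.6] 1269 [646.9 127.5] [19.4 98.6] 101.4 [646.3 129.1]
obj [140.3 165.5] 2306 [434.6 101.1] [56.9 75.6] 22.6 [433.8 102.2]
obj [ 31.4 219.4] 1904 [300.7   4.9] [56.8 72.4] 11.7 [300.9   3.4]
white [292.5  22.8] 4624 [577.  305.9] [ 56.  148.2] 2.3 [584.8 299.8]
white [522.1  15.5] 702 [842.1 362.6] [23.2 40.6] 77.2 [842.3 360.6]
white [626.1  62.6] 1666 [990.  347.2] [ 42.8 101.1] 90.0 [982.5 337.8]
white [613.2 184.3] 3565 [1031.4  201.2] [ 81.1 190.9] 86.5 [1034.   195.5]
white [274.4 172. ] 8010 [603.5 119. ] [118.5 149.1] 11.7 [594.2 121.9]
white [ 25.1 221.8] 1317 [272.  -13.7] [52.  58.6] 11.7 [272.2 -14.5]
tile+ [292.5  21.9] 5700 [578.2 304.4] [ 58.5 149.4] 3.0 [584.7 300.6]
tile+ [529.6  32.5] 2573 [864.6 352.5] [ 50.4 107.6] 167.4 [857.9 345.5]
tile+ [420.2  95.8] 3320 [753.5 250.4] [52.1 91.9] 113.0 [753.1 251.8]
tile+ [281.1 173.7] 10035 [603.6 119. ] [118.5 149. ] 11.7 [603.1 121.5]
tile+ [141.  165.2] 2372 [423.5  94.8] [60.4 82.1] 22.6 [422.6  96.1]
tile+ [ 35.2 218. ] 2259 [285.5  -7.5] [61.  88.6] 27.8 [285.8  -6.1]
stock top [519.9  16.7] 870 [827.9 352.3] [25.2 41.7] 77.2 [828.  350.2]
stock top [314.6 178.6] 1269 [646.9 127.5] [19.4 98.6] 101.4 [646.3 129.1]
stock top [ 28.1 220.6] 1567 [296.7   2.1] [52.9 63.4] 11.7 [296.7   0.9]
t=34.27 p=[642.9 135.4 248.3] yaw=11.63 tilt=0.23 d_tool=[ 0.0112 -0.2062  0.0492] rows>=4: [ 0.0028 -0.0516  0.0123]
```

View pics/w10.png

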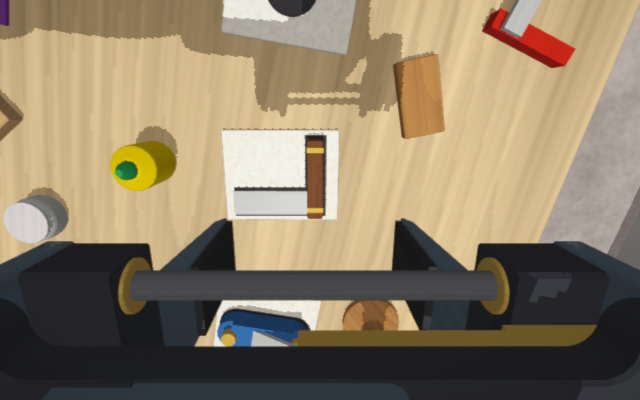

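Square placed: the stock at (315,178) and blade at (270,202) lie over the L, within 1 mm and 0.3°. The glue bottle is next.

{"name": "arm_command", "arguments": {"deltas": [[[0.0028,-0.0516,0.0123],0,1],[[0.0028,-0.0516,0.0123],0,1],[[0.0028,-0.0516,0.0123],0,1],[[0.0028,-0.0516,0.0123],0,1],[[0,0,0],0,1],[[0,0,0],0,1]]}}

```text
clock: 35.02
eef_pos: [439.8, 105.0, 201.0]
ee_rot: [-0.0, 0.632, 0.775, -0.0]
contact_force: [0.9, 0.5, 0.3]
width: 0.999
gripper_force: 0.0
```

```bash
python3 chk.py 10 56 w11
python3 - <<'E'
from h import *
f=dict(np.load("w11.npz")); P=cloud(f)
m=(P[...,2]>50)&(P[...,2]<60)
m[240:]=0
for b in blobs(m,f,56,100): print("shoulder",*b)
q=P[(P[...,2]>20)&(P[...,2]<50)&(np.hypot(P[...,0]-438,P[...,1]-105)<35)][:,:2]
from scipy.optimize import least_squares
r=least_squares(lambda c:np.hypot(q[:,0]-c[0],q[:,1]-c[1])-27,[438,105],loss="soft_l1"); print(len(q),r.x,np.abs(r.fun).mean())
E
python3 plan.py 438.5 104.8 26
```

```text
[439.8 105.  201. ]
obj [618.5 107. ] 3574 [708.1 239.1] [41.1 80. ] 113.5 [707.4 239.4]
obj [125.4 132.9] 3017 [252.3 120.7] [42.2 66.8] 48.6 [252.2 121.1]
obj [  6.6 183.5] 1520 [139.6  47.3] [ 16.3 128.6] 87.0 [137.7  45.6]
obj [495.3 195.6] 2322 [621.7 131.6] [34.3 90.6] 101.5 [623.6 133.6]
obj [311.1 184.2] 2349 [437.8 107.4] [52.6 57.7] 101.7 [437.8 107.8]
obj [174.9 229.2] 977 [305.7  33.2] [25.6 57.7] 11.7 [307.8  31.9]
white [488.2  24.8] 6214 [577.3 301.3] [ 55.  150.6] 4.3 [584.3 297.7]
white [439.2 176. ] 6658 [602.1 119.5] [116.2 149.3] 11.7 [583.2 135.8]
white [443.  221.2] 1558 [597.1  80.8] [29.4 96.9] 11.7 [604.6  84.1]
white [168.5 233.1] 513 [281.5   3.3] [18.2 53.9] 11.7 [282.    1.9]
tile+ [488.2  23.3] 6864 [576.9 302.4] [ 55.9 150.2] 3.2 [583.9 298.9]
tile+ [619.3 107. ] 3436 [753.  248.8] [45.1 93.6] 115.0 [753.  249.3]
tile+ [125. 133.] 2967 [224.5 111.4] [48.5 76.5] 48.6 [224.3 111.9]
tile+ [  9.3 181.6] 2366 [97.2 27.3] [ 24.8 150.7] 87.0 [95.3 27.6]
tile+ [452.2 188.1] 11607 [602.  120.1] [117.3 149.6] 11.7 [602.7 124.8]
tile+ [311.1 184.2] 2345 [439.7  96.2] [60.9 66.9] 101.7 [439.8  96.6]
shoulder [311.2 184.2] 961 [438.3 105. ] [52.6 52.8] 101.7 [437.9 107.7]
166 [438.49782611 104.1063879 ] 0.12638398819622565
t=35.08 p=[440.6 105.2 201.2] yaw=11.63 tilt=0.03 d_tool=[ 0.     -0.0022  0.1752] rows>=3: [ 0.     -0.0007  0.0584]
```

{"name": "arm_command", "arguments": {"deltas": [[[0,-0.0018,0.04],0,1],[[0,0,0.055],0,1],[[0,0,0.05],0,1],[[0,0,0.03],0,1],[[0,0,0],0,1],[[0,0,0],0,0.4],[[0,0,0],0,0.1],[[0,0,0],0,-0.5],[[0,0,0],0,-1],[[0,0,0],0,-1],[[0,0,0],0,-1],[[0,0,0],0,-1]], "squeeze": 15}}

```text
clock: 36.58
eef_pos: [437.9, 104.7, 27.0]
ee_rot: [0.0, 0.632, 0.775, 0.0]
contact_force: [-1.7, 0.2, 5.8]
width: 0.581
gripper_force: 15.0
```

{"name": "arm_command", "arguments": {"deltas": [[[0,0,0],0,-1],[[0,0,0],0,-1],[[0,0,-0.02],0,-1],[[0,0,-0.04],0,-1],[[0,0,-0.05],0,-1],[[0,0,-0.04],0,-1],[[0,0,0],0,-1],[[0,0,0],0,-1]]}}

```text
clock: 37.58
eef_pos: [436.6, 104.4, 175.2]
ee_rot: [-0.001, 0.632, 0.775, -0.001]
contact_force: [-0.6, 1.0, -2.1]
width: 0.584
gripper_force: 15.0
```

```bash
python3 - <<'E'
from h import *; from plan import *
from scipy.optimize import least_squares
p,R,o=pose(); f=wrist(); cv2.imwrite("pics/w12.png",f["img"]); print(p.round(1),o["width"])
Q=(cloud(f)-p)@R; m=np.hypot(Q[...,0],Q[...,1])<45
m[:120]=0
for lo,hi in((-18,-5),(-5,5),(5,20)):
  q=Q[m&(Q[...,2]>lo)&(Q[...,2]<hi)&(Q[...,0]>12)]
  if len(q)>10:
    r=least_squares(lambda c:np.hypot(q[:,0]-c[0],q[:,1]-c[1])-27,[0,0],loss="soft_l1"); print(lo,hi,len(q),r.x.round(1),np.abs(r.fun).mean())
print("deepest",np.percentile(Q[m&(Q[...,2]<60)][:,2],[1,50,99]))
E
python3 plan.py 574.5 335.8 160
```

```text
[436.6 104.4 175.2] 0.5841211831669656
-18 -5 922 [-0.4  0.9] 3.1126744254383
-5 5 477 [-0.6  0.9] 1.7164720995546745
5 20 451 [-0.8  0.9] 0.14564746538489987
deepest [-124.05739348 -102.41552059    8.62352456]
t=37.62 p=[436.3 104.3 174.7] yaw=11.63 tilt=0.22 d_tool=[0.1989 0.182  0.014 ] rows>=5: [0.0398 0.0364 0.0028]
```

{"name": "arm_command", "arguments": {"deltas": [[[0.0398,0.0364,0],0,-1],[[0.0398,0.0364,0],0,-1],[[0.0398,0.0364,0],0,-1],[[0.0398,0.0364,0],0,-1],[[0.0398,0.0364,0],0,-1],[[0,0,0.04],0,-1],[[0,0,0.05],0,-1],[[0,0,0.03],0,-1],[[0,0,0.01],0,-1],[[0,0,0],0,-1],[[0,0,0],0,-1]]}}

```text
clock: 39.0
eef_pos: [576.8, 336.7, 47.8]
ee_rot: [0.0, 0.632, 0.775, 0.001]
contact_force: [0.4, -0.4, -1.5]
width: 0.583
gripper_force: 15.0
```

```bash
python3 plan.py 574.4 335.8 33 11.6
```

```text
t=39.00 p=[576.8 336.7  47.8] yaw=11.63 tilt=0.15 d_tool=[-0.0004 -0.0026  0.0148] rows>=1: [-0.0004 -0.0026  0.0148] turn=0.00
```

{"name": "arm_command", "arguments": {"deltas": [[[-0.0002,-0.002,0.007],0,-1],[[0,0,0.004],0,-1],[[0,0,0.002],0,-1],[[0,0,0],0,-1],[[0,0,0],0,-1]]}}

```text
clock: 39.62
eef_pos: [574.0, 335.7, 33.6]
ee_rot: [0.0, 0.632, 0.775, 0.0]
contact_force: [-0.0, 0.8, -2.0]
width: 0.586
gripper_force: 15.0
```

{"name": "arm_command", "arguments": {"deltas": [[[0,0,0.001],0,-1],[[0,0,0],0,-1],[[0,0,0],0,-1]]}}

```text
clock: 40.0
eef_pos: [574.1, 335.8, 33.1]
ee_rot: [0.0, 0.632, 0.775, 0.0]
contact_force: [-1.1, -0.5, 3.1]
width: 0.58
gripper_force: 15.0
```

Contact. I'll release, rise and check everything.

{"name": "arm_command", "arguments": {"deltas": [[[0,0,0],0,0.2],[[0,0,0],0,0.5],[[0,0,0],0,1],[[0,0,0],0,1],[[0,0,0],0,1],[[0,0,-0.03],0,1],[[0,0,-0.06],0,1],[[0,0,-0.06],0,1],[[0,0,-0.06],0,1],[[0,0,0],0,1],[[0,0,0],0,1]]}}

```text
clock: 41.38
eef_pos: [573.5, 335.4, 242.0]
ee_rot: [-0.0, 0.632, 0.775, -0.0]
contact_force: [-0.2, 0.8, -0.6]
width: 1.002
gripper_force: 0.0
```

{"name": "arm_command", "arguments": {"deltas": [[[-0.01,-0.05,0],0,1],[[-0.01,-0.05,0],0,1],[[-0.01,-0.05,0],0,1],[[-0.01,-0.05,0],0,1],[[-0.01,-0.05,0],0,1],[[0,0,0],0,1],[[0,0,0],0,1],[[0,0,0],0,1],[[0,0,0],0,1]]}}

```text
clock: 42.5
eef_pos: [339.9, 236.5, 242.0]
ee_rot: [-0.0, 0.632, 0.775, -0.0]
contact_force: [0.7, -0.5, -0.7]
width: 0.994
gripper_force: 0.0
```

Run:
```python
from h import *; from bench import cams
from scipy.optimize import least_squares
f=cams.grab_frame("top"); g=dict(np.load("top0.npz")); P=cloud(f); P0=cloud(g)
roi=np.zeros((400,640),bool); roi[70:195,210:480]=1
hsv=cv2.cvtColor(f["img"],cv2.COLOR_BGR2HSV); S,V=hsv[...,1].astype(int),hsv[...,2].astype(int)
for b in blobs((P[...,2]>17)&(P[...,2]<200)&roi,f,26,60): print("obj",*b)
for n,(F,Z) in dict(now=(f,P),before=(g,P0)).items():
  for b in blobs((Z[...,2]>15)&(np.arange(640)>335)&(np.arange(640)<385)&(np.arange(400)[:,None]<125)&roi,F,0,60): print("candle",n,*b)
print("glue top z",P[165:172,230:240,2].max())
cv2.imwrite("pics/end.png",cv2.resize(f["img"][70:270,200:480],None,fx=2.8,fy=2.8,interpolation=cv2.INTER_CUBIC))
s=cams.grab_frame("side"); cv2.imwrite("pics/endside.png",cv2.resize(s["img"][120:320,180:400],None,fx=2.8,fy=2.8,interpolation=cv2.INTER_CUBIC))
```

```text
obj [226.5  84.5] 315 [851.  367.4] [84.  89.9] 167.1 [838.8 357.4]
obj [413.9  86.7] 410 [ 825.  -240.9] [ 61.2 103. ] 16.5 [ 813.1 -241.1]
obj [448.   77.6] 329 [ 835.2 -349.9] [59.2 67.2] 88.2 [ 839.8 -351.3]
obj [364.4  92.3] 477 [797.  -81.6] [ 58.3 114.8] 159.0 [799.8 -82.9]
obj [262.2 111. ] 183 [744.9 248.1] [48.3 88.8] 113.3 [748.6 244.5]
obj [376.7 148.8] 570 [ 615.7 -114.4] [ 47.6 128.5] 1.6 [ 616.2 -114.4]
obj [300.  142.4] 220 [643.2 127. ] [23.3 99.6] 102.6 [643.7 126.8]
obj [446.8 154.4] 586 [ 591.8 -333.2] [60.6 97.9] 10.6 [ 591.8 -333.7]
obj [233.  165.9] 296 [574.6 339.3] [53.3 63.3] 44.0 [574.9 339.2]
candle now [364.1  93.5] 529 [802.7 -86.8] [ 68.6 123.5] 155.7 [805.5 -85. ]
candle before [364.2  93.7] 534 [801.4 -84.8] [ 64.6 126.5] 164.3 [804.7 -85.4]
glue top z 87.4031743146852
```

View pics/end.png

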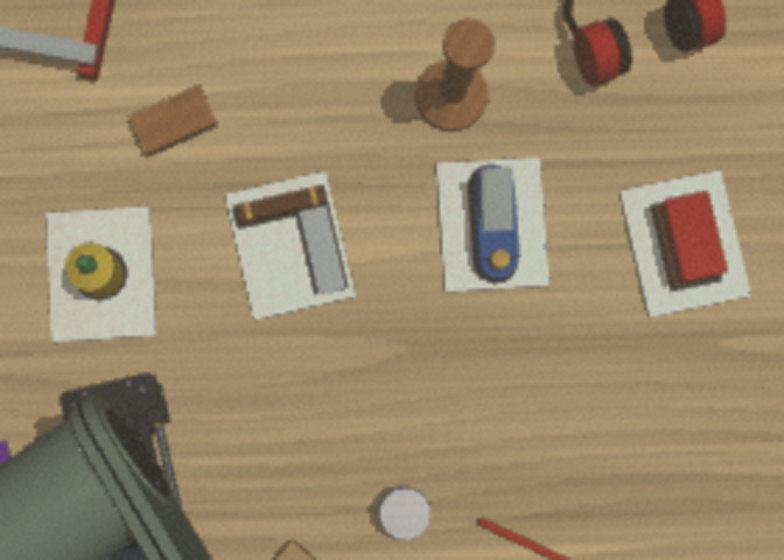

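View pics/endside.png

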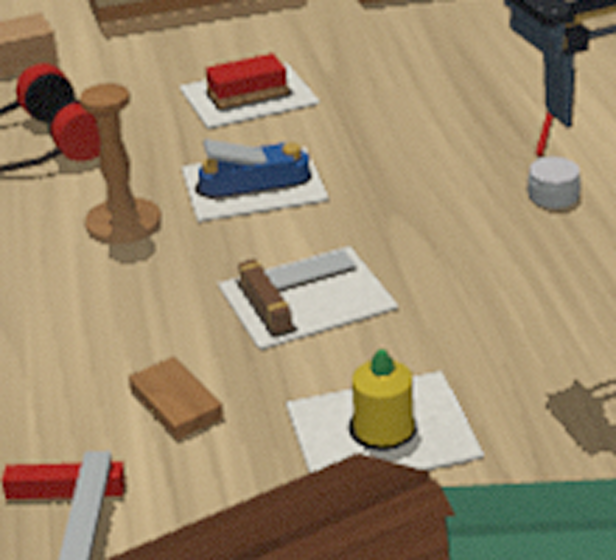

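Both end pictures show each tool on its own tile, with the bottle upright and the candlestick where it was. Correcting for parallax, the bottle is centred to about 1 mm. I'll hand in.

```bash
python3 -c "
from bench import order; print(order.close_job())"
```

```text
the job is handed in; nothing more can be done
None
```

All four tools are on their own tiles, within about 1.5 mm and 1° of their outlines by camera measurement. The gripper is clear, the candlestick was not touched, and the job was handed in at about 43 s.

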